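Close up the socket case

TASK

Pack up the silver socket case: first take the red funnel, which is too tall for the tray, out of the pull-out tray and stand it upright, mouth down, on the round blue mat, then lay the steel door handle in the case's top bay in front of the row of sockets. After that push the pull-out tray fully home with the bracket hinge still in it, then swing the lid fully shut, and last press the yellow latch button all the way down until it stays down. Leave the other things on the bench where they are.

Things in the scene. Friction and masses are not known exactly. Their poses are not given: they have to be found in the camera images.
- case: Silver two-tier case, fixed, 150 (x) x 170 (y) x 86 high without lid, walls 4. Origin: centre of underside, z up. Tray pulls out of its -x face (towards the robot); lid hinged on the +y side's upper edge; black latch housing (44 x 34, top at 80) on the -y side. Top bay: inside 142 (x) x 162 (y), floor at 46, rim at 86; a row of upright sockets 24 tall fills its far end (x above +49)
- bay_in (a point): Centre of the free part of the top bay's floor (sockets excluded), 46 above the bench; axes as the case's. Free floor 120 (x) x 162 (y), 40 deep
- tray (a joint): Opening of the pull-out tray, m: 0 fully home, 0.10 fully out towards the case's -x. Stays where left, slides with about 2 N
- tray_in (a point): Centre of the tray's floor (9 above the bench), moves with the tray; axes as the case's. Tray inside 130 (x) x 146 (y), walls 28 above its floor, top of front panel 42 above the bench; the opening under the bay is 42 high, so only low things can go in
- tray_pull (a point): Middle of the dark bar on the tray's front panel, by which it is pushed or pulled: bar of diameter 9, 70 long along the case's y, 34 in front of the panel, 33 above the bench. Moves with the tray
- lid (a joint): Lid angle, rad: 0 shut, 1.57 upright, up to 2.05 leaning outwards (towards the case's +y). The stiff hinge stays where it is left, also slightly ajar; about 2 to 4 N at the free edge moves it
- lid_hinge (a point): Middle of the lid's hinge line, which runs along the case's x, at case y +85, 87 above the bench. Its axes turn with the lid: the plate runs from here 171 along this frame's -y, and z points out of the lid's outer face
- lid_edge (a point): Middle of the lid's free edge, on the outer face: 171 from the hinge line. Lid plate 152 wide (case x), 6 thick; shut, its top is 93 above the bench
- latch (a joint): Travel of the yellow latch button, m: 0 up, 0.006 fully pressed. No spring: it needs about 4 N and stays down
- latch_top (a point): Centre of the top of the yellow latch button (diameter 24) on the black housing, at case x -20, y -104; 88 above the bench when up. Pressed straight down
- funnel: Red plastic funnel, standing mouth down in the tray: rim diameter 56, 6 tall, cone narrowing to diameter 19 at 40 above the rim's underside, then a spout tapering to diameter 15 at its top, 85 above. Origin: centre of its mouth (underside), z along the spout. Grip the spout from above
- mat: Round blue mat fixed on the bench, diameter 150, 4 thick; origin: centre of its underside
- door_handle: Steel bow-shaped door pull standing on its two round feet: bar 118 long (its x) x 16 wide (its y) x 12 thick, its top 32 above the bench; feet 26 in diameter, at x +-48. Origin: centre of its underside, z up. 180 g
- bracket_hinge: Small aluminium hinge lying in the tray, leaves open, 34 (x) x 40 (y) x 8. Origin: centre of its underside. To stay in the tray
- end_cap: White PVC end cap, diameter 48, 30 tall. Leave alone
- wrench: Steel wrench lying on the bench. Leave alone
- screwdriver: Screwdriver lying on the bench to the right. Leave alone
- jar: Amber glass jar, diameter 60, 75 tall. Leave alone
- tape: Yellow tape measure, 65 x 36 x 60 tall. Leave alone
Things that resemble listed ones, but are neither listed nor needed, are in the scene too. Of the things like the mat, leave any that is white; of the rest the smaller one is meant.

How it is judged:
On the way, in this order (a step that is already met when the one before it is completed fails the run):
1. the funnel stands released and upright on the blue mat (horizontal distance between funnel and mat below 0.055 m and z of funnel in the frame of mat below 0.012 m and angle between funnel's own z axis and vertical below 0.15 rad and linear speed of funnel below 0.03 m/s and contact force between the fingers and funnel below 0.1 N), for 0.2 s.
2. the door handle lies released in the top bay (x of door_handle in the frame of bay_in between -0.055 and 0.055 m and y of door_handle in the frame of bay_in between -0.078 and 0.078 m and z of door_handle in the frame of bay_in between -0.01 and 0.028 m and contact force between the fingers and door_handle below 0.1 N), for 0.2 s.
3. the tray is fully home with the hinge in it (value of joint tray below 0.005 m and x of bracket_hinge in the frame of tray_in between -0.07 and 0.07 m and y of bracket_hinge in the frame of tray_in between -0.078 and 0.078 m and z of bracket_hinge in the frame of tray_in below 0.025 m), for 0.2 s.
4. the lid is shut (value of joint lid below 0.04 rad), for 0.2 s.
5. the latch button is pressed down with the lid shut (value of joint latch above 0.004 m and value of joint lid below 0.04 rad), for 0.1 s.
At the end, for the whole second after the job is handed in: The funnel stands upright (within 0.15 rad) at rest on the blue mat, its centre within 55 mm of the mat's; the door handle lies inside the top bay; the bracket hinge lies in the tray; the tray is within 5 mm of fully home; the lid is within 0.04 rad of shut; the latch button is at least 4 mm down (all of step 3 and all of step 5 and horizontal distance between funnel and mat below 0.055 m and z of funnel in the frame of mat below 0.012 m and angle between funnel's own z axis and vertical below 0.15 rad and linear speed of funnel below 0.03 m/s and x of door_handle in the frame of bay_in between -0.055 and 0.055 m and y of door_handle in the frame of bay_in between -0.078 and 0.078 m and z of door_handle in the frame of bay_in between -0.01 and 0.028 m); the robot touches nothing.
It fails at once if the end cap is moved by more than 50 mm (distance of end_cap from where it was at the start of the episode above 0.05 m).
It fails at once if the wrench is moved by more than 50 mm (distance of wrench from where it was at the start of the episode above 0.05 m).
It fails at once if the screwdriver is moved by more than 50 mm (distance of screwdriver from where it was at the start of the episode above 0.05 m).
It fails at once if the jar is moved by more than 50 mm (distance of jar from where it was at the start of the episode above 0.05 m).
It fails at once if the tape is moved by more than 50 mm (distance of tape from where it was at the start of the episode above 0.05 m).
It also fails if it takes over 72 s, if anything falls off the work surface, if the arm or the gripper's body presses on something with over 40 N, if the wrist force passes 120 N, or if a joint passes its speed limit or range.

ROBOT

A 6-joint arm with a two-finger parallel gripper is mounted at the origin on the work surface. World frame = base frame: x ahead of the robot, y to its left, z up, the work surface at z = 0. Lengths are in m, angles in rad, forces in N, time in s.
With the tool pointing down it reaches from about 0.325 to 0.75 m from the base axis. Payload 7.6 kg.
Tool frame: the origin (TCP) lies midway between the tips of the shut fingers; the grasp point (between the pads) lies 19 mm behind it; z points along the fingers, y is the line along which they close (so a half turn about z gives the same grasp; the last joint's range is limited). The gripper opens to 85 mm and grips with 20 to 120 N. Pads are 22 mm wide; open, the fingers measure 114 mm over their backs; the gripper's body (76 mm by 85 mm) begins 54 mm behind the grasp point. The pads swing forward as they close: fully open they stand 13 mm farther back than shut.
Start: joints at [-1.193, 0.052, 1.401, -0, 1.689, -0.07], TCP at [0.227, -0.473, 0.231] pointing down, gripper open.
Joint ranges: [-2.9, 2.9], [-0.91, 2.17], [0.12, 2.37], [-1.06, 4.2], [0.26, 2.73], [-2.93, 2.93]. Speed limits (rad/s): [2.57, 2.57, 3.01, 3.14, 3.14, 3.14].

INTERFACE

Orientations are given as a unit quaternion [w, x, y, z].
In Python, from bench import state, snapshot, get_calibration, sign_off gives the robot as it stands.
- The arm moves only by the tool servo_tool, never from a script. Its arguments are lists of equal length, an entry for each row: "turn": the turn, a rotation vector about the tool's x, y, z in rad, a list of three; "travel": the shift along the tool's x, y, z in m, a list of three; "claw": the gripper's target within -1 to 1 (fully open at 1, half-way at 0, shut at -1). A call has 1 to 20 rows; each row shifts and turns the commanded pose from where the row before left it, along the tool's axes as they then stand; what a row does not reach is not made up. A row lasts 1/10 s, in which the tool goes at most 50 mm and 8.59 degrees, less where a joint would pass 70% of its speed; a pose out of reach is approached as far as the arm can. A call with a gripper value outside its range is refused whole. The fingers move at their own pace and stop on an object; "squeeze" is the grip in N (left out, the last holds). Time passes only in rows, so rows that do not move let the fingers close. It gives the time, the measured TCP pose, the force, the opening and the grip force at its end, in the units of the state.
- state(): the state, without advancing time (a new reading comes with each control period).
- snapshot(name): name is "scene" or "top" or "wrist"; returns the picture (480x640x3 uint8, blue, green, red); there is no depth.
- get_calibration(name): a dict with "mtx" (3x3 intrinsics, pixels), "world_to_cam" (4x4, takes a point from world to camera coordinates). Camera axes: x right, y up, looking along -z (the intrinsics and any distortion apply to the point x, -y, -z); pixel columns grow to the right and rows downward; lengths in m; the calibration is good to about 2 mm. A picture is of the moment at which its call begins: read the wrist's pose just before it. get_calibration takes no time and is no camera call; for the wrist camera it gives the pose at the moment of the call.
- sign_off(): hands the job in; it is judged then, once.
The state is a dict: "t": time; "joint_pos": joint angles; "dq": joint speeds; "joint_efforts": joint torques, N m; "ee_pos": TCP position; "eef_rot": TCP orientation; "force": force on the tool from outside, world axes, zero at the start; "wrist_torque": the same for the moment, N m; "finger_gap": finger opening in m; "grasp_force": force on a finger pad.
Only numpy, scipy, OpenCV 4.12 (cv2) and the standard library are available. Lean on these libraries where they do the work, as an engineer would, in place of code of your own. Each camera call takes 0.05 s, during which the arm holds its last target. There are 200 camera calls.

## Working session

There is one attempt and no reset: what is moved stays moved. The work goes in short steps, Python scripts to look and compute and a tool call to move; the robot and the scene stay as the last step left them, time stands still between calls to the robot, and variables do not carry over. Pictures are saved under pics/ and viewed, at most 10 in all, crops included, and the job is handed in when it is done.

Besides the shell and the picture viewer there is one more tool, called as a command line: name --argument value ..., lists and objects as JSON in quotes. servo_tool: Moves the arm, as the interface text tells. Its arguments: {"type":"object","properties":{"turn":{"type":"array"},"travel":{"type":"array"},"claw":{"type":"array"},"squeeze":{"type":"number"}},"required":["turn","travel","claw"]}

```bash
mkdir -p pics; ls; python3 - <<'E'
from bench import *
import cv2,numpy as np
s=state();print({k:np.round(v,4).tolist() for k,v in s.items()})
for n in("scene","top"):
    im=snapshot(n);cv2.imwrite(f"pics/{n}0.png",im)
    c=get_calibration(n);print(n,c["mtx"].round(1).tolist(),c["world_to_cam"].round(4).tolist(),c.keys())
E
```

```text
pics
{'t': 0.0, 'joint_pos': [-1.1933, 0.0528, 1.4018, 0.0, 1.6886, -0.0703], 'dq': [-0.0004, -0.0006, 0.0012, -0.0011, -0.0014, -0.0008], 'joint_efforts': [0.0001, -38.1667, -36.0189, -0.0001, 0.0062, 0.0], 'ee_pos': [0.2272, -0.4729, 0.2305], 'eef_rot': [-0.0008, 0.975, 0.222, -0.0001], 'force': [-0.8047, -0.1535, 0.0581], 'wrist_torque': [-0.0633, -0.0376, 0.02], 'grasp_force': 0.0, 'finger_gap': 0.0855}
scene [[590.5, 0.0, 311.1], [0.0, 590.5, 250.4], [0.0, 0.0, 1.0]] [[-0.5725, 0.8198, 0.0133, 0.2619], [-0.4302, -0.3141, 0.8463, 0.0961], [0.698, 0.4788, 0.5325, -1.7818], [0.0, 0.0, 0.0, 1.0]] dict_keys(['mtx', 'world_to_cam'])
top [[581.2, 0.0, 321.8], [0.0, 581.2, 240.0], [0.0, 0.0, 1.0]] [[-0.0092, -0.9999, -0.0046, -0.0096], [0.9915, -0.0097, 0.1301, -0.4444], [-0.1301, -0.0033, 0.9915, -1.487], [0.0, 0.0, 0.0, 1.0]] dict_keys(['mtx', 'world_to_cam'])
```

View pics/scene0.png

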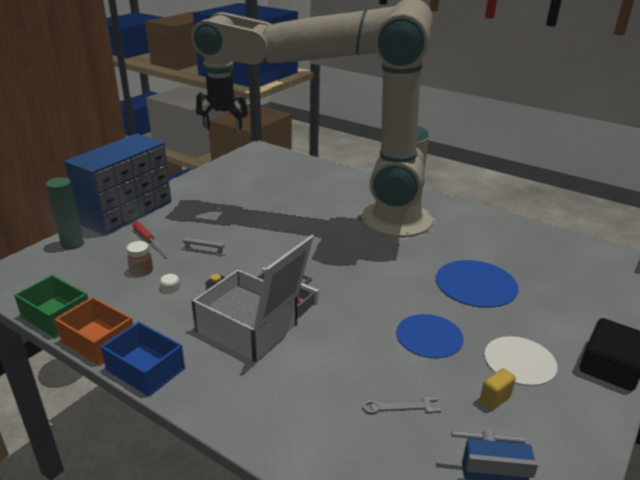

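View pics/top0.png

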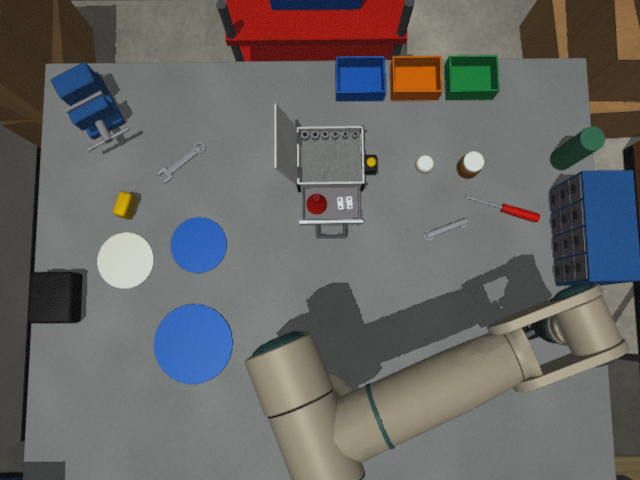

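The top view shows three possible mats: small blue at (199,245), big blue at (193,344) and white at (125,261). The small blue one is the one meant. The funnel is at (317,204), the hinge at (345,203), the handle at (447,228) (the wrench at (182,162) and screwdriver at (505,208) are not it), and the latch at (371,162). I'll check these in one enlarged crop.

```bash
python3 - <<'E'
import cv2,numpy as np
im=cv2.imread("pics/top0.png")
a=cv2.resize(im[100:250,265:385],None,fx=4,fy=4,interpolation=cv2.INTER_CUBIC)
b=cv2.resize(im[205:250,415:480],None,fx=4.9,fy=4.9,interpolation=cv2.INTER_CUBIC)
s=cv2.imread("pics/scene0.png")
c=cv2.resize(s[220:360,185:325],None,fx=2.2,fy=2.2,interpolation=cv2.INTER_CUBIC)
o=np.zeros((600,800,3),np.uint8);o[:a.shape[0],:480]=a;o[:b.shape[0],481:481+b.shape[1]]=b[:,:319]
o[240:240+c.shape[0],485:485+c.shape[1]]=c
cv2.imwrite("pics/crop0.png",o)
# mat contour
hsv=cv2.cvtColor(im,cv2.COLOR_BGR2HSV);m=cv2.inRange(hsv,(105,150,60),(125,255,255))
for ct in cv2.findContours(m,0,1)[0]:
    if cv2.contourArea(ct)>1500:print(cv2.fitEllipse(ct))
E
cat > h.py <<'E'
import numpy as np
from bench import *
def ray(n,uv,z):
    c=get_calibration(n);M=c["world_to_cam"];R=M[:3,:3];t=M[:3,3];K=c["mtx"]
    d=np.array([(uv[0]-K[0,2])/K[0,0],-(uv[1]-K[1,2])/K[1,1],-1.]);d=R.T@d;o=-R.T@t
    return (o+d*(z-o[2])/d[2])
def proj(n,p):
    c=get_calibration(n);M=c["world_to_cam"];K=c["mtx"];q=M[:3,:3]@np.array(p)+M[:3,3]
    return np.array([K[0,2]+K[0,0]*q[0]/-q[2],K[1,2]+K[1,1]*q[1]/q[2]])
E
```

```text
((192.98997497558594, 343.57177734375), (76.634521484375, 79.19729614257812), 34.58134460449219)
((198.27162170410156, 244.6880645751953), (53.5493278503418, 55.30281448364258), 59.795623779296875)
((609.3416748046875, 230.14913940429688), (62.91746520996094, 140.41580200195312), 0.03144869953393936)
((359.8348693847656, 78.29653930664062), (50.135414123535156, 56.39854049682617), 89.70140838623047)
```

View pics/crop0.png

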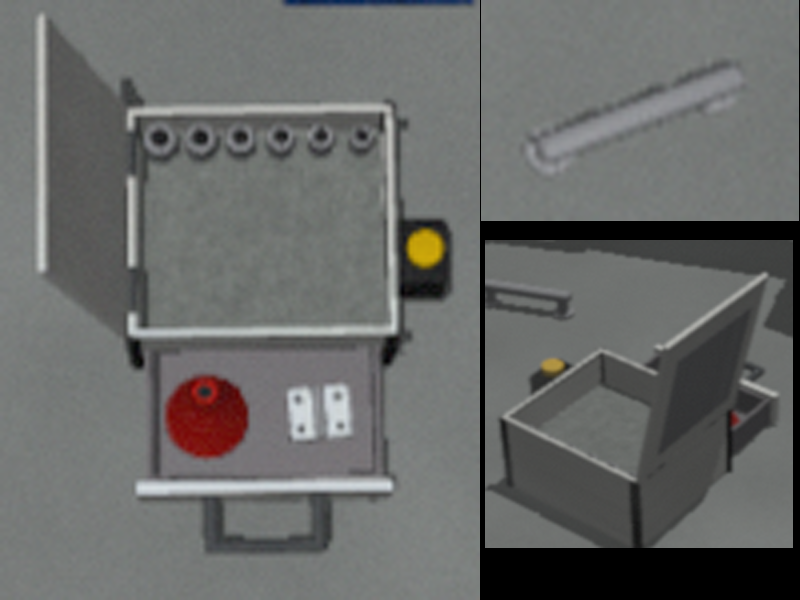

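The crop confirms the red funnel (spout tip at crop (204,391)), the hinge beside it and the bow handle at (540,143)–(742,76). It also shows the bay rim corners, the pull bar at (266,545) and the latch at (425,247). The lid leans slightly outwards.

```bash
python3 - <<'E'
from h import *
from scipy.optimize import least_squares
f=lambda x,y:(265+(x+.5)/4-.5,100+(y+.5)/4-.5)
g=lambda x,y:(415+(x-481+.5)/4.9-.5,205+(y+.5)/4.9-.5)
T=lambda uv,z:ray("top",uv,z)
def pr(n,*a):print(n,np.round(a,4).tolist())
C=[((130,103),.086,(75,85)),((394,103),.086,(75,-85)),((130,335),.086,(-75,85)),((397,334),.086,(-75,-85)),((425,247),.088,(-20,-104))]
P=np.array([T(f(*c[0]),c[1])[:2] for c in C]);L=np.array([c[2] for c in C])/1000
r=lambda q:(P-(q[:2]+L@np.array([[np.cos(q[2]),np.sin(q[2])],[-np.sin(q[2]),np.cos(q[2])]]))).ravel()
s=least_squares(r,[.7,0,0]);pr("case",*s.x);pr("res",*s.fun)
pr("P",*P.ravel())
pr("funnel top",*T(f(204,391),.094)); pr("rim c", *T(f(207,416),.013))
pr("panel",*T(f(136,488),.042),*T(f(392,484),.042))
pr("bar",*T(f(266,540),.033),"") if 0 else pr("bar",*T(f(210,540),.033),*T(f(326,540),.033))
pr("hinge",*T(f(319,413),.013))
a,b=T(g(541,143),.032),T(g(742,76),.032);pr("handle",*a,*b,*((a+b)/2),np.linalg.norm(a-b),np.arctan2(*(a-b)[1::-1]))
pr("mat",*T((198.3,244.7),.004),*T((171.0,245),.004),*T((226.5,245),.004))
# scene handle check, lid
for th in (1.57,1.7,1.8,1.9,2.05):
    c,sn=np.cos(s.x[2]),np.sin(s.x[2]);Q=[]
    for x in(75,-75):
        l=np.array([x/1000,.085-.171*np.cos(th)]);w=s.x[:2]+[c*l[0]-sn*l[1],sn*l[0]+c*l[1]]
        Q+=[*proj("top",[*w,.087+.171*np.sin(th)])]
    pr(th,*Q)
pr("lidmeas",*f(42,15),*f(42,270))
E
```

```text
case [0.6583, -0.0378, -0.0071]
res [0.0015, 0.0, 0.0008, 0.0, -0.0012, -0.0005, -0.0011, -0.0001, 0.0, 0.0005]
P [0.7354, 0.0467, 0.7335, -0.1233, 0.5827, 0.0473, 0.5816, -0.1224, 0.6376, -0.1412]
funnel top [0.5443, 0.0004, 0.094]
rim c [0.5441, -0.0004, 0.013]
panel [0.4914, 0.0458, 0.042, 0.4923, -0.1204, 0.042]
bar [0.4581, -0.0019, 0.033, 0.4573, -0.0774, 0.033]
hinge [0.5454, -0.0748, 0.013]
handle [0.4576, -0.2877, 0.032, 0.4926, -0.3959, 0.032, 0.4751, -0.3418, 0.032, 0.1137, 1.8836]
mat [0.4383, 0.3137, 0.004, 0.4382, 0.3862, 0.004, 0.4368, 0.2389, 0.004]
1.57 [293.6901, 101.4543, 293.4151, 165.5079]
1.7 [284.0249, 101.7192, 283.6062, 165.703]
1.8 [276.7765, 102.2336, 276.2509, 166.0742]
1.9 [269.7982, 103.0085, 269.1711, 166.6308]
2.05 [260.0358, 104.6296, 259.27, 167.7917]
lidmeas [275.125, 103.375, 275.125, 167.125]
```

servo_tool --turn '[[0,0,0.1493],[0,0,0.1493],[0,0,0.1493],[0,0,0],[0,0,0],[0,0,0],[0,0,0],[0,0,0],[0,0,0],[0,0,0],[0,0,0],[0,0,0],[0,0,0],[0,0,0],[0,0,0],[0,0,0],[0,0,0],[0,0,0],[0,0,0]]' --travel '[[0,0,0],[0,0,0],[0,0,0],[0.0226,-0.0338,0],[0.0226,-0.0338,0],[0.0226,-0.0338,0],[0.0226,-0.0338,0],[0.0226,-0.0338,0],[0.0226,-0.0338,0],[0.0226,-0.0338,0],[0.0226,-0.0338,0],[0.0226,-0.0338,0],[0.0226,-0.0338,0],[0.0226,-0.0338,0],[0.0226,-0.0338,0],[0.0226,-0.0338,0],[0.0226,-0.0338,0],[0,0,0],[0,0,0]]' --claw '[1,1,1,1,1,1,1,1,1,1,1,1,1,1,1,1,1,1,1]' --squeeze 30

```text
t: 2.0
ee_pos: [0.5437, 0.0004, 0.2305]
eef_rot: [0.0, 1.0, 0.001, -0.001]
force: [-0.8, -0.1, -0.8]
finger_gap: 0.0852
grasp_force: 0.0
```

servo_tool --turn '[[0,0,0],[0,0,0],[0,0,0],[0,0,0],[0,0,0],[0,0,0],[0,0,0],[0,0,0],[0,0,0],[0,0,0],[0,0,0],[0,0,0],[0,0,0],[0,0,0],[0,0,0],[0,0,0],[0,0,0],[0,0,0]]' --travel '[[0,0,0.0242],[0,0,0.0242],[0,0,0.0242],[0,0,0.0242],[0,0,0.0242],[0,0,0.0242],[0,0,0.0242],[0,0,0],[0,0,0],[0,0,0],[0,0,0],[0,0,0],[0,0,0],[0,0,0],[0,0,0],[0,0,0],[0,0,0],[0,0,0]]' --claw '[1,1,1,1,1,1,1,1,-1,-1,-1,-1,-1,-1,-1,-1,-1,-1]'

```text
t: 3.8
ee_pos: [0.5442, -0.0002, 0.0627]
eef_rot: [0.0, 1.0, -0.0, 0.001]
force: [-0.8, -1.2, 5.8]
finger_gap: 0.0154
grasp_force: 29.6
```

servo_tool --turn '[[0,0,0],[0,0,0],[0,0,0],[0,0,0],[0,0,0],[0,0,0],[0,0,0],[0,0,0],[0,0,0],[0,0,0],[0,0,0],[0,0,0],[0,0,0],[0,0,0],[0,0,0],[0,0,0],[0,0,0],[0,0,0]]' --travel '[[0,0,-0.025],[0,0,-0.025],[0,0,-0.025],[0,0,-0.025],[0,0,-0.025],[0,0,-0.025],[-0.0106,-0.0314,0],[-0.0106,-0.0314,0],[-0.0106,-0.0314,0],[-0.0106,-0.0314,0],[-0.0106,-0.0314,0],[-0.0106,-0.0314,0],[-0.0106,-0.0314,0],[-0.0106,-0.0314,0],[-0.0106,-0.0314,0],[-0.0106,-0.0314,0],[0,0,0],[0,0,0]]' --claw '[-1,-1,-1,-1,-1,-1,-1,-1,-1,-1,-1,-1,-1,-1,-1,-1,-1,-1]'

```text
t: 5.6
ee_pos: [0.4375, 0.3142, 0.2113]
eef_rot: [0.0, 1.0, 0.001, -0.0]
force: [0.2, -0.3, -0.3]
finger_gap: 0.0159
grasp_force: 29.5
```

```bash
python3 - <<'E'
from bench import *
import cv2,numpy as np
a=snapshot("scene");b=snapshot("top")
cv2.imwrite("pics/m1.png",np.hstack([cv2.resize(a[180:420,360:640],None,fx=1.5,fy=1.5)[:360,:400],cv2.resize(b[120:360,100:366],None,fx=1.5,fy=1.5)[:360,:400]]))
E
```

```text
(no output)
```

View pics/m1.png

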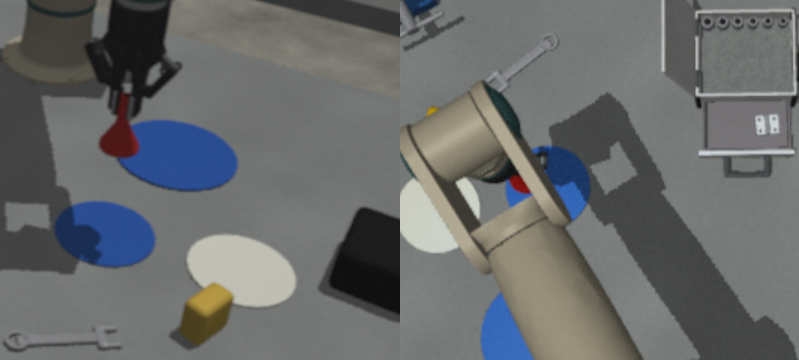

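The funnel is held upright at left-panel (120,130), in the air over the small blue mat. The tray, with the hinge in it at (768,124), is undisturbed. Lowering.

servo_tool --turn '[[0,0,0],[0,0,0],[0,0,0],[0,0,0],[0,0,0],[0,0,0],[0,0,0],[0,0,0],[0,0,0],[0,0,0]]' --travel '[[0,0,0.025],[0,0,0.025],[0,0,0.025],[0,0,0.025],[0,0,0.025],[0,0,0.018],[0,0,0.005],[0,0,0.003],[0,0,0.002],[0,0,0]]' --claw '[-1,-1,-1,-1,-1,-1,-1,-1,-1,-1]'

```text
t: 6.7
ee_pos: [0.4384, 0.314, 0.0597]
eef_rot: [-0.0, 1.0, -0.0, 0.001]
force: [-0.0, -0.2, 0.3]
finger_gap: 0.0155
grasp_force: 29.5
```

servo_tool --turn '[[0,0,0],[0,0,0],[0,0,0],[0,0,0],[0,0,0],[0,0,0],[0,0,0],[0,0,0],[0,0,0]]' --travel '[[0,0,0.001],[0,0,0.001],[0,0,0],[0,0,0],[0,0,0],[0,0,0],[0,0,0],[0,0,0],[0,0,0]]' --claw '[-1,-1,-1,-0.5,0,0.5,0.5,0.5,0.5]'

```text
t: 7.6
ee_pos: [0.4378, 0.3139, 0.0568]
eef_rot: [0.0, 1.0, -0.0, -0.0]
force: [-1.0, -0.3, -0.4]
finger_gap: 0.0642
grasp_force: 0.0
```

servo_tool --turn '[[0,0,0],[0,0,0],[0,0,0],[0,0,0],[0,0,0],[0,0,0],[0,0,0],[0,0,0],[0,0,0],[0,0,0],[0,0,0],[0,0,0],[0,0,0],[0,0,0]]' --travel '[[0,0,-0.025],[0,0,-0.025],[0,0,-0.025],[0,0,-0.025],[0,0,-0.025],[0,0,-0.025],[0.002,0.036,0],[0.002,0.036,0],[0.002,0.036,0],[0.002,0.036,0],[0.002,0.036,0],[0.002,0.036,0],[0.002,0.036,0],[0.002,0.036,0]]' --claw '[0.5,0.5,0.5,0.5,0.5,0.5,0.5,0.5,0.5,0.5,0.5,0.5,0.5,0.5]'

```text
t: 9.0
ee_pos: [0.4536, 0.0245, 0.207]
eef_rot: [0.0, 1.0, -0.0, 0.0]
force: [1.1, 0.9, 0.1]
finger_gap: 0.0643
grasp_force: 0.0
```

servo_tool --turn '[[0,0,0],[0,0,0],[0,0,0],[0,0,0],[0,0,0],[0,0,0],[0,0,0],[0,0,0],[0,0,0],[0,0,0],[0,0,0]]' --travel '[[0.002,0.036,0],[0.002,0.036,0],[0.002,0.036,0],[0.002,0.036,0],[0.002,0.036,0],[0.002,0.036,0],[0.002,0.036,0],[0.002,0.036,0],[0.002,0.036,0],[0.003,0.044,0],[0,0,0]]' --claw '[0.5,0.5,0.5,0.5,0.5,0.5,0.5,0.5,0.5,0.5,0.5]'

```text
t: 10.1
ee_pos: [0.4738, -0.3461, 0.2055]
eef_rot: [0.0, 1.0, -0.002, -0.001]
force: [1.1, -0.4, -1.3]
finger_gap: 0.0641
grasp_force: 0.0
```

servo_tool --turn '[[0,0,-0.1449],[0,0,-0.1449],[0,0,-0.1449],[0,0,-0.1449],[0,0,-0.1449],[0,0,-0.1449],[0,0,-0.1449],[0,0,-0.1449],[0,0,-0.1449],[0,0,-0.1449],[0,0,-0.1449],[0,0,-0.1449],[0,0,-0.1449],[0,0,0],[0,0,0]]' --travel '[[0,0,0],[0,0,0],[0,0,0],[0,0,0],[0,0,0],[0,0,0],[0,0,0],[0,0,0],[0,0,0],[0,0,0],[0,0,0],[0,0,0],[0,0,0],[0,0,0],[0,0,0]]' --claw '[0.5,0.5,0.5,0.5,0.5,0.5,0.5,0.5,0.5,0.5,0.5,0.5,0.5,0.5,0.5]'

```text
t: 11.6
ee_pos: [0.4748, -0.3417, 0.207]
eef_rot: [0.0, 0.59, 0.808, 0.0]
force: [-0.4, -0.4, -0.3]
finger_gap: 0.0638
grasp_force: 0.0
```

```bash
python3 - <<'E'
from h import *
import cv2
print(state()["ee_pos"]); w=snapshot("wrist");b=snapshot("top")
cv2.imwrite("pics/w2full.png",w)
for z in (.02,.032):
    a,c=proj("wrist",[.4576,-.2877,z]),proj("wrist",[.4926,-.3959,z]);print(a,c)
t=cv2.resize(b[200:290,150:250],None,fx=3,fy=3)
o=np.zeros((480,800,3),np.uint8);o[:,:500]=cv2.resize(w,(500,375)).__class__(0) if 0 else 0
o[:375,:500]=cv2.resize(w,(500,375));o[:270,500:]=t
cv2.imwrite("pics/w2.png",o)
E
```

```text
[ 0.47481183 -0.34174397  0.20695923]
[324.5303873  148.37328809] [324.84690671 267.84079357]
[324.55681098 148.75129309] [324.8818554  272.27281011]
```

View pics/w2.png

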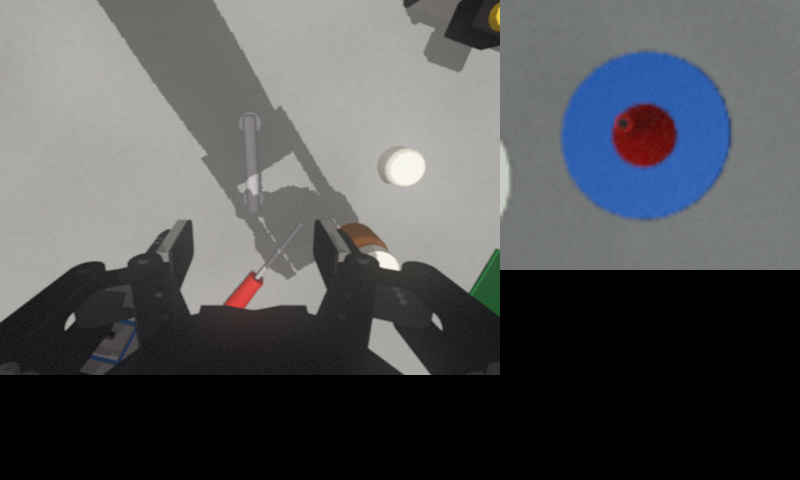

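The funnel now stands on the small blue mat (its centre is near the mat centre in the right panel). The handle lies along the tool x axis at wrist px (250,160), between the fingers, and the nearby screwdriver and jar are clear. Going down to grip it.

servo_tool --turn '[[0,0,0],[0,0,0],[0,0,0],[0,0,0],[0,0,0],[0,0,0],[0,0,0],[0,0,0],[0,0,0],[0,0,0],[0,0,0],[0,0,0],[0,0,0],[0,0,0],[0,0,0],[0,0,0]]' --travel '[[0,0,0.0245],[0,0,0.0245],[0,0,0.0245],[0,0,0.0245],[0,0,0.0245],[0,0,0.0245],[0,0,0.0245],[0,0,0.0245],[0,0,0],[0,0,0],[0,0,0],[0,0,0],[0,0,0],[0,0,0],[0,0,0],[0,0,0]]' --claw '[0.5,0.5,0.5,0.5,0.5,0.5,0.5,0.5,0.5,-1,-1,-1,-1,-1,-1,-1]' --squeeze 40

```text
t: 13.3
ee_pos: [0.4756, -0.3428, 0.0128]
eef_rot: [0.002, 0.588, 0.809, -0.0]
force: [-1.2, 1.3, 6.2]
finger_gap: 0.0147
grasp_force: 41.7
```

servo_tool --turn '[[0,0,0],[0,0,0],[0,0,0],[0,0,0],[0,0,0],[0,0,0],[0,0,0],[0,0,0.1067],[0,0,0.1067],[0,0,0.1067],[0,0,0],[0,0,0],[0,0,0],[0,0,0],[0,0,0],[0,0,0],[0,0,0],[0,0,0]]' --travel '[[0,0,-0.02],[0,0,-0.025],[0,0,-0.025],[0,0,-0.025],[0,0,-0.025],[0,0,-0.025],[0,0,-0.025],[0,0,0],[0,0,0],[0,0,0],[0.0381,0.0214,0],[0.0381,0.0214,0],[0.0381,0.0214,0],[0.0381,0.0214,0],[0.0381,0.0214,0],[0.0381,0.0214,0],[0.0381,0.0214,0],[0.0381,0.0214,0]]' --claw '[-1,-1,-1,-1,-1,-1,-1,-1,-1,-1,-1,-1,-1,-1,-1,-1,-1,-1]'

```text
t: 15.1
ee_pos: [0.6486, -0.0368, 0.1807]
eef_rot: [-0.0, 0.71, 0.704, -0.0]
force: [0.4, -0.5, -1.4]
finger_gap: 0.0149
grasp_force: 40.7
```

servo_tool --turn '[[0,0,0],[0,0,0],[0,0,0],[0,0,0]]' --travel '[[0,0,0],[0,0,0],[0,0,0],[0,0,0]]' --claw '[-1,-1,-1,-1]'

```text
t: 15.5
ee_pos: [0.6478, -0.0398, 0.181]
eef_rot: [0.0, 0.71, 0.704, -0.0]
force: [-0.6, -0.1, -0.7]
finger_gap: 0.0151
grasp_force: 40.7
```

```bash
python3 - <<'E'
from h import *
import cv2
print(state()["ee_pos"]); w=snapshot("wrist");s=snapshot("scene")
o=np.zeros((375,800,3),np.uint8)
o[:375,:500]=cv2.resize(w,(500,375));o[:375,500:]=cv2.resize(s[200:388,180:330],(300,375))
cv2.imwrite("pics/w3.png",o)
E
```

```text
[ 0.6478161  -0.0397533   0.18104038]
```

View pics/w3.png

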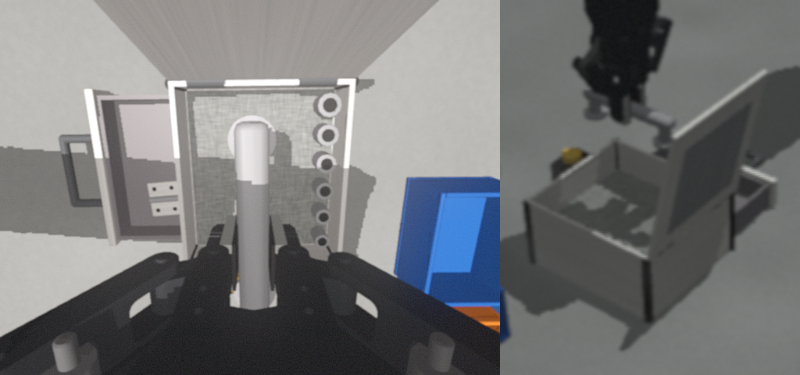

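The handle is held lengthwise along case y, over the free floor between the front wall and the sockets (wrist px (252,180)). Lowering it.

servo_tool --turn '[[0,0,0],[0,0,0],[0,0,0],[0,0,0],[0,0,0],[0,0,0],[0,0,0],[0,0,0]]' --travel '[[0,0,0.025],[0,0,0.025],[0,0,0.025],[0,0,0.025],[0,0,0.015],[0,0,0.004],[0,0,0.002],[0,0,0]]' --claw '[-1,-1,-1,-1,-1,-1,-1,-1]'

```text
t: 16.4
ee_pos: [0.6488, -0.0387, 0.0612]
eef_rot: [0.001, 0.71, 0.704, 0.001]
force: [-0.1, 1.0, -0.6]
finger_gap: 0.0149
grasp_force: 40.7
```

servo_tool --turn '[[0,0,0],[0,0,0],[0,0,0],[0,0,0],[0,0,0],[0,0,0],[0,0,0],[0,0,0],[0,0,0],[0,0,0],[0,0,0],[0,0,0]]' --travel '[[0,0,0.001],[0,0,0.001],[0,0,0],[0,0,0],[0,0,0],[0,0,0],[0,0,0],[0,0,-0.02],[0,0,-0.025],[0,0,-0.025],[0,0,-0.025],[0,0,-0.025]]' --claw '[-1,-1,-1,-0.5,-0.2,-0.1,-0.1,-0.1,-0.1,-0.1,-0.1,-0.1]'

```text
t: 17.6
ee_pos: [0.6481, -0.0385, 0.179]
eef_rot: [0.0, 0.71, 0.705, -0.0]
force: [-0.0, 0.1, -0.0]
finger_gap: 0.0382
grasp_force: 0.0
```

servo_tool --turn '[[0,0,0],[0,0,0],[0,0,0],[0,0,0],[0,0,0],[0,0,0],[0,0,0],[0,0,0],[0,0,0],[0,0,0]]' --travel '[[0,-0.033,0],[0,-0.033,0],[0,-0.033,0],[0,-0.033,0],[0,-0.033,0],[0,-0.033,0],[0,-0.032,0],[0,0,0],[0,0,0],[0,0,0]]' --claw '[-0.1,-0.1,-0.5,-1,-1,-1,-1,-1,-1,-1]'

```text
t: 18.6
ee_pos: [0.4189, -0.0369, 0.1782]
eef_rot: [0.0, 0.71, 0.705, 0.0]
force: [0.8, 0.1, 0.4]
finger_gap: -0.0001
grasp_force: 0.0
```

```bash
python3 - <<'E'
from h import *
import cv2
print(state()["ee_pos"]); b=snapshot("top")
cv2.imwrite("pics/t4.png",cv2.resize(b[95:255,140:390],(750,480),interpolation=2))
E
```

```text
[ 0.41891521 -0.0369095   0.17821959]
```

View pics/t4.png

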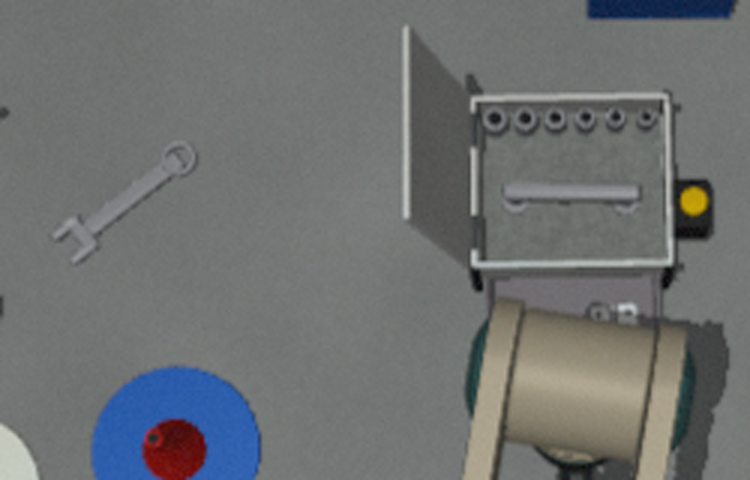

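The handle lies in the bay (570,190), the funnel is still on the mat, and the tray is out. Next I go down in front of the pull bar and push.

servo_tool --turn '[[0,0,0],[0,0,0],[0,0,0],[0,0,0],[0,0,0],[0,0,0],[0,0,0],[0,0,0],[0,0,0],[0,0,0],[0,0,0],[0,0,0],[0,0,0],[0,0,0],[0,0,0],[0,0,0],[0,0,0]]' --travel '[[0,0,0.025],[0,0,0.025],[0,0,0.025],[0,0,0.025],[0,0,0.025],[0,0,0.024],[0,0,0],[0,0.008,0],[0,0.01,0],[0,0.012,0],[0,0.012,0],[0,0.012,0],[0,0.012,0],[0,0.012,0],[0,0.012,0],[0,0.008,0],[0,0,0]]' --claw '[-1,-1,-1,-1,-1,-1,-1,-1,-1,-1,-1,-1,-1,-1,-1,-1,-1]'

```text
t: 20.35
ee_pos: [0.5185, -0.0377, 0.0304]
eef_rot: [0.002, 0.71, 0.705, 0.001]
force: [1.3, 1.1, 3.7]
finger_gap: 0.0001
grasp_force: 1.6
```

servo_tool --turn '[[0,0,0],[0,0,0],[0,0,0],[0,0,0]]' --travel '[[0,0.005,0],[0,0.004,0],[0,0.003,0],[0,0,0]]' --claw '[-1,-1,-1,-1]'

```text
t: 20.75
ee_pos: [0.5286, -0.0377, 0.0301]
eef_rot: [0.0, 0.71, 0.705, 0.0]
force: [-4.9, 1.2, 9.1]
finger_gap: -0.0001
grasp_force: 4.5
```

```bash
python3 - <<'E'
from h import *
import cv2
print(state()["ee_pos"],state()["force"]); w=snapshot("wrist")
cv2.imwrite("pics/w5.png",w)
for x in (-.113,-.109,-.105): print(x,[proj("wrist",[.6583+x,y,.033]).round(0).tolist() for y in(-.003,-.073)])
for x in (-.075,): print(x,[proj("wrist",[.6583+x,y,z]).round(0).tolist() for y,z in((.047,.042),(.047,.086),(-.12,.042))])
E
```

```text
[ 0.52857372 -0.03771615  0.03012619] [-4.91473682  1.20278171  9.06486853]
-0.113 [[366.0, 218.0], [363.0, 369.0]]
-0.109 [[376.0, 218.0], [371.0, 369.0]]
-0.105 [[386.0, 217.0], [380.0, 369.0]]
-0.075 [[484.0, 78.0], [571.0, 46.0], [445.0, 470.0]]
```

View pics/w5.png

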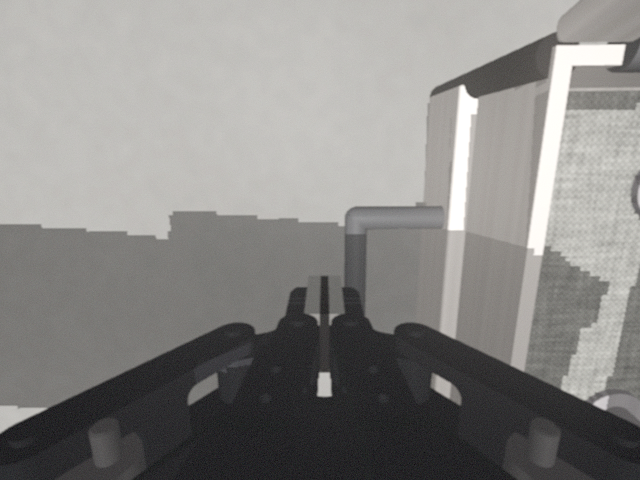

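The bar is at u≈356 and the panel is about 2 mm from the case face. I'll push on gently until it meets resistance.

servo_tool --turn '[[0,0,0],[0,0,0],[0,0,0]]' --travel '[[0,0.002,0],[0,0.001,0],[0,0,0]]' --claw '[-1,-1,-1]'

```text
t: 21.1
ee_pos: [0.5291, -0.0377, 0.0299]
eef_rot: [-0.002, 0.71, 0.705, -0.002]
force: [-17.5, 2.2, 16.7]
finger_gap: 0.0001
grasp_force: 10.3
```

servo_tool --turn '[[0,0,0],[0,0,0],[0,0,0]]' --travel '[[0,0.001,0],[0,0.001,0],[0,0,0]]' --claw '[-1,-1,-1]'

```text
t: 21.4
ee_pos: [0.5295, -0.0377, 0.0298]
eef_rot: [-0.004, 0.71, 0.705, -0.004]
force: [-26.2, 1.4, 23.1]
finger_gap: 0.0
grasp_force: 14.1
```

servo_tool --turn '[[0,0,0],[0,0,0],[0,0,0],[0,0,0],[0,0,0],[0,0,0],[0,0,0],[0,0,0],[0,0,0],[0,0,0],[0,0,0],[0,0,0],[0,0,0],[0,0,0],[0,0,0],[0,0,0],[0,0,0]]' --travel '[[0,-0.028,0],[0,-0.028,0],[0,-0.028,0],[0,0,-0.025],[0,0,-0.025],[0,0,-0.025],[0,0,-0.025],[0,0,-0.025],[0,0,-0.025],[0,0,-0.025],[0,0,-0.025],[0.0325,0,0],[0.0325,0,0],[0.0325,0,0],[0.0325,0,0],[0.0325,0,0],[0.0325,0,0]]' --claw '[-1,-1,-1,-1,-1,-1,-1,-1,-1,-1,-1,-1,-1,-1,-1,-1,-1]'

```text
t: 23.1
ee_pos: [0.4504, 0.159, 0.2289]
eef_rot: [0.0, 0.71, 0.704, 0.0]
force: [0.0, -0.8, 0.2]
finger_gap: 0.0
grasp_force: 0.0
```

servo_tool --turn '[[0,0,0],[0,0,0],[0,0,0],[0,0,0],[0,0,0],[0,0,0],[0,0,0],[0,0,0],[0,0,0]]' --travel '[[0,0.0296,0],[0,0.0296,0],[0,0.0296,0],[0,0.0296,0],[0,0.0296,0],[0,0.0296,0],[0,0.0296,0],[0,0,0],[0,0,0]]' --claw '[-1,-1,-1,-1,-1,-1,-1,-1,-1]'

```text
t: 24.0
ee_pos: [0.6578, 0.1561, 0.2277]
eef_rot: [-0.0, 0.71, 0.704, -0.001]
force: [0.2, -1.0, 0.2]
finger_gap: -0.0001
grasp_force: 0.0
```

```bash
python3 - <<'E'
from h import *
import cv2
print(state()["ee_pos"],state()["joint_pos"].round(2) if hasattr(state()["joint_pos"],"round") else state()["joint_pos"]); w=snapshot("wrist");s=snapshot("scene");b=snapshot("top")
o=np.zeros((480,800,3),np.uint8)
o[:300,:400]=cv2.resize(w,(400,300));o[:400,400:]=cv2.resize(s[180:380,160:360],(400,400))
o[300:480,:400]=cv2.resize(b[130:250,140:407],(400,180))
cv2.imwrite("pics/w6.png",o)
E
```

```text
[0.65776011 0.1561388  0.22772987] [ 0.18  0.5   0.88 -0.    1.77  0.19]
```

View pics/w6.png

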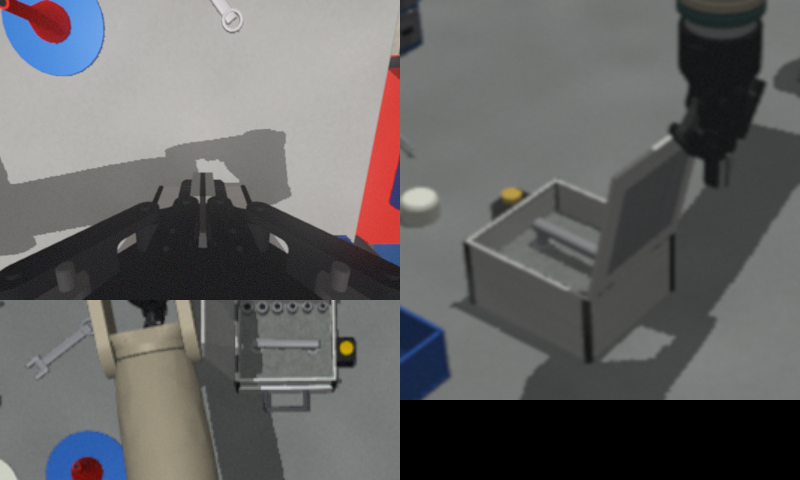

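The tray is home (bottom-left view) and the handle is in the bay. The shut fingers stand outside the lid. Next I sweep the lid over along its arc.

servo_tool --turn '[[0,0,0],[0,0,0],[0,0,0],[0,0,0],[0,0,0],[0,0,0],[0,0,0],[0,0,0],[0,0,0],[0,0,0],[0,0,0],[0,0,0],[0,0,0],[0,0,0],[0,0,0],[0,0,0],[0,0,0],[0,0,0]]' --travel '[[-0.0115,0,0],[-0.0115,0,0],[-0.0115,0,0],[-0.0115,0,0],[-0.0115,0,0],[-0.0115,0,0],[-0.0115,0,0],[-0.0115,0,0],[-0.0121,0,0.0013],[-0.0121,0,0.0013],[-0.0121,0,0.0013],[-0.0115,0,0.0042],[-0.0115,0,0.0042],[-0.0115,0,0.0042],[-0.01,0,0.007],[-0.01,0,0.007],[-0.01,0,0.007],[0,0,0]]' --claw '[-1,-1,-1,-1,-1,-1,-1,-1,-1,-1,-1,-1,-1,-1,-1,-1,-1,-1]'

```text
t: 25.95
ee_pos: [0.6557, -0.0379, 0.1893]
eef_rot: [-0.001, 0.71, 0.704, -0.001]
force: [-0.2, -0.3, -0.8]
finger_gap: 0.0001
grasp_force: 0.0
```

servo_tool --turn '[[0,0,0],[0,0,0],[0,0,0],[0,0,0],[0,0,0],[0,0,0],[0,0,0],[0,0,0],[0,0,0]]' --travel '[[-0.0078,0,0.0093],[-0.0078,0,0.0093],[-0.0078,0,0.0093],[-0.0052,0,0.0111],[-0.0052,0,0.0111],[-0.0052,0,0.0111],[-0.0026,0,0.0119],[-0.0026,0,0.0119],[0,0,0]]' --claw '[-1,-1,-1,-1,-1,-1,-1,-1,-1]'

```text
t: 26.85
ee_pos: [0.6549, -0.0807, 0.1035]
eef_rot: [-0.002, 0.71, 0.704, -0.001]
force: [0.8, -0.3, -0.3]
finger_gap: -0.0003
grasp_force: 0.0
```

servo_tool --turn '[[0,0,0],[0,0,0],[0,0,0],[0,0,0],[0,0,0]]' --travel '[[0,0,0.005],[0,0,0.004],[0,0,0.002],[0,0,0.001],[0,0,0]]' --claw '[-1,-1,-1,-1,-1]'

```text
t: 27.35
ee_pos: [0.6561, -0.0805, 0.0945]
eef_rot: [0.0, 0.71, 0.705, 0.0]
force: [-0.1, 0.0, 0.4]
finger_gap: -0.0001
grasp_force: 0.0
```

servo_tool --turn '[[0,0,0],[0,0,0],[0,0,0]]' --travel '[[0,0,0.002],[0,0,0.001],[0,0,0]]' --claw '[-1,-1,-1]'

```text
t: 27.65
ee_pos: [0.6563, -0.0805, 0.093]
eef_rot: [0.0, 0.71, 0.705, 0.0]
force: [-3.7, 0.8, 7.6]
finger_gap: 0.0002
grasp_force: 3.6
```

```bash
python3 - <<'E'
from h import *
import cv2
b=snapshot("scene")
cv2.imwrite("pics/s7.png",cv2.resize(b[200:380,150:350],(660,594),interpolation=2))
E
```

```text
(no output)
```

View pics/s7.png

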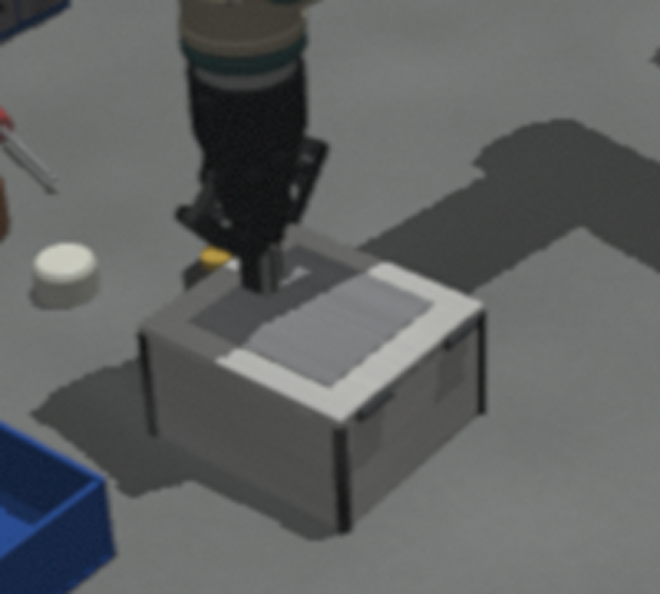

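The lid is down flat with the fingertip on it at z = 0.093 and the force rising. I'll press a little more, then go on to the latch.

servo_tool --turn '[[0,0,0],[0,0,0],[0,0,0],[0,0,0]]' --travel '[[0,0,0.001],[0,0,0.001],[0,0,0],[0,0,0]]' --claw '[-1,-1,-1,-1]'

```text
t: 28.1
ee_pos: [0.6564, -0.0806, 0.0929]
eef_rot: [0.001, 0.71, 0.705, 0.001]
force: [-8.7, 1.5, 14.8]
finger_gap: -0.0001
grasp_force: 7.7
```

servo_tool --turn '[[0,0,0],[0,0,0],[0,0,0],[0,0,0],[0,0,0],[0,0,0],[0,0,0]]' --travel '[[0,0,-0.02],[0,0,-0.02],[-0.022,-0.0062,0],[-0.022,-0.0062,0],[-0.0205,-0.0062,0],[0,0,0],[0,0,0]]' --claw '[-1,-1,-1,-1,-1,-1,-1]'

```text
t: 28.8
ee_pos: [0.637, -0.1449, 0.1293]
eef_rot: [-0.0, 0.71, 0.704, 0.0]
force: [-0.3, 0.1, 0.6]
finger_gap: 0.0001
grasp_force: 0.0
```

servo_tool --turn '[[0,0,0],[0,0,0],[0,0,0],[0,0,0],[0,0,0],[0,0,0],[0,0,0],[0,0,0],[0,0,0]]' --travel '[[0,0,0.02],[0,0,0.018],[0,0,0.004],[0,0,0.002],[0,0,0.002],[0,0,0.001],[0,0,0.001],[0,0,0],[0,0,0]]' --claw '[-1,-1,-1,-1,-1,-1,-1,-1,-1]'

```text
t: 29.7
ee_pos: [0.6376, -0.1447, 0.0825]
eef_rot: [0.001, 0.71, 0.705, 0.001]
force: [-0.8, 2.8, 6.0]
finger_gap: 0.0001
grasp_force: 2.6
```

servo_tool --turn '[[0,0,0],[0,0,0],[0,0,0],[0,0,0]]' --travel '[[0,0,0.001],[0,0,0.001],[0,0,0.001],[0,0,0]]' --claw '[-1,-1,-1,-1]'

```text
t: 30.1
ee_pos: [0.6378, -0.1448, 0.0824]
eef_rot: [0.001, 0.71, 0.705, 0.001]
force: [-8.0, 5.2, 18.7]
finger_gap: 0.0
grasp_force: 9.1
```

The button has bottomed at z ≈ 0.082 with the force rising. Retreating.

servo_tool --turn '[[0,0,0],[0,0,0],[0,0,0],[0,0,0],[0,0,0],[0,0,0],[0,0,0],[0,0,0]]' --travel '[[0,0,-0.015],[0,0,-0.025],[0,0,-0.025],[0,0,-0.025],[0,0,-0.025],[0,0,0],[0,0,0],[0,0,0]]' --claw '[-1,-1,-1,-1,-1,-1,-1,-1]'

```text
t: 30.9
ee_pos: [0.6365, -0.145, 0.1916]
eef_rot: [-0.001, 0.71, 0.704, -0.001]
force: [0.4, -1.1, -0.4]
finger_gap: 0.0
grasp_force: 0.0
```

```bash
python3 - <<'E'
from bench import *
print(state()["ee_pos"],state()["force"]);print(sign_off())
E
```

```text
[ 0.63645329 -0.14497403  0.19155432] [ 0.44931057 -1.07099676 -0.39209849]
the job is handed in; nothing more can be done
None
```

I handed the job in at about 31 s with all five steps done in order: funnel upright on the small blue mat, handle in the top bay, tray pushed home, lid shut, latch pressed. Sign-off gave no verdict, and the final latch press and the hinge inside the closed tray were not checked by camera.

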